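# Start the micromanipulator's crank bolt in its threaded boss

## Robot

A 6-joint arm with a two-finger parallel gripper is mounted at the origin on the work surface. World frame = base frame: x ahead of the robot, y to its left, z up, the work surface at z = 0. Lengths are in m, angles in degrees, forces in N, time in s.
With the tool pointing down it reaches from about 0.25 to 0.725 m from the base axis. Payload 9.7 kg.
Tool frame: the origin (TCP) lies midway between the tips of the shut fingers; the grasp point (between the pads) lies 19 mm behind it; z points along the fingers, y is the line along which they close (so a half turn about z gives the same grasp; the last joint's range is limited). The gripper opens to 85 mm and grips with 20 to 120 N. Pads are 22 mm wide; open, the fingers measure 114 mm over their backs; the gripper's body (76 mm by 85 mm) begins 54 mm behind the grasp point. The pads swing forward as they close: fully open they stand 13 mm farther back than shut.
Start: joints at [65.374, 4.979, 10.078, 95.1, 0, 90], TCP at [0.229, 0.5, 0.231] pointing down, gripper open.
Joint ranges: [-179.16, 179.16], [-48.56, 103.87], [-65.8, 70.77], [-126.05, 130.52], [-82.76, 87.17], [-180, 180]. Speed limits (degrees/s): [127.2, 127.2, 147.25, 180, 180, 180].

## Interface

Orientations are given as [roll, pitch, yaw] about the fixed x, y, z axes, in that order (R = Rz(yaw) Ry(pitch) Rx(roll)).
In Python, from workcell import * gives the robot as it stands.
- The arm moves only by the tool servo_tool, never from a script. Its argument "moves" is a list of rows, each a list of 4 numbers: the shift along the world's x, y, z in a scale on which 1.0 is 80 cm, then the turn about the world's z in normalised numbers (1 is 180 degrees). A call has 1 to 20 rows; each row is the pose to reach, as a shift and turn from the pose commanded when the call began; what a row does not reach only later rows make up. A row lasts 1/12 s, in which the tool goes at most 41.7 mm and 7.16 degrees, less where a joint would pass 70% of its speed; a pose out of reach is approached as far as the arm can. A shift or turn number past 1, either way, is cut back to 1. A call with a gripper value outside its range is refused whole. "claw" is the closure, from 0 (fully open) to 1 (shut), set as the call begins (left out, the last holds). The fingers move at their own pace and stop on an object; "force" is the grip in N (left out, the last holds). Time passes only in rows, so rows that repeat a pose let the fingers close. It gives the time, the measured TCP pose, the force, the opening and the grip force at its end, in the units of the state.
- get_obs(): the state, without advancing time (a new reading comes with each control period).
- camera(name): name is "side" or "top" or "wrist"; returns the picture (400x640x3 uint8, red, green, blue); there is no depth.
- get_calibration(name): a dict with "fx", "fy", "cx", "cy" (pixels), "rvec" (rotation vector, rad) and "tvec" (3), from world to camera coordinates, as OpenCV has them; the wrist camera has in their place "tool_from_camera" (4x4, takes a point from camera to tool coordinates, whose origin is the TCP and whose axes are the flange's). Camera axes: x right, y down, z forward; pixel columns grow to the right and rows downward; lengths in m; the calibration is good to about 2 mm. A picture is of the moment at which its call begins: read the wrist's pose just before it. get_calibration takes no time and is no camera call.
- job_done(): hands the job in; it is judged then, once.
The state is a dict: "time": time; "q": joint angles; "qd": joint speeds; "joint_efforts": joint torques, N m; "ee_pos": TCP position; "tcp_rot": TCP orientation; "wrist_force": force on the tool from outside, world axes, zero at the start; "torque": the same for the moment, N m; "opening": finger opening in m; "grasp_force": force on a finger pad.
Only numpy, scipy, OpenCV 4.12 (cv2) and the standard library are available. Lean on these libraries where they do the work, as an engineer would, in place of code of your own. Each camera call takes 0.05 s, during which the arm holds its last target. There are 200 camera calls.

## Task

The cranked clamp bolt of the micromanipulator foot is standing crossed on the thread of its boss: by its upright grip, turn it backward (anticlockwise seen from above) until it drops into the thread, let it go down, then turn it forward (clockwise) one full turn, following it down. Finish while still holding the grip pinched between the fingers, keeping the bolt still at that place: the program ends holding, do not let go. Leave the flask, the tip box and the dish beside it standing where they are.

Things in the scene. Friction and masses are not known exactly. Their poses are not given: they have to be found in the camera images.
- grip: black upright round grip of the crank, 16 mm across, 48 mm tall, revolving freely on its pin: pinched from above it can be carried round in a circle without turning the hand. Origin on its axis, 30 mm above its lower end, 32 mm above the crank arm's top face, 18 mm below its top; 40 mm from the bolt's axis; 122 mm above the work surface at the start. z up. Friction under 2 N when not pressed down.
- hub_top (a point): top centre of the round hub (28 mm across) of the steel crank, on the bolt's vertical axis, 28 mm below the grip's origin and 4 mm above the arm (16 mm wide, 10 mm thick), which runs from the hub to the grip. Bolt, crank and grip weigh about 0.28 kg together.
- boss_top (a point): point on the bolt's vertical axis at the top face of the fixed round steel boss, 56 mm across, top 58 mm above the work surface. The crank turns about the vertical through it. The boss stands on a fixed aluminium foot plate, 12 mm thick, with a white manipulator head, 140 mm tall, fixed on it 135 to 205 mm from the bolt's axis along this point's x; its knobs reach 60 mm to either side.
- bolt (a joint): how far the bolt has gone down, m: 0 at the start, lying on the end of the thread, growing downward. Right-hand thread, 8 mm lead: after the drop (7 to 8 mm) each turn forward takes it 8 mm farther (follow it down; 0.7 mm play), so one turn ends near 16 mm; 19 mm at most. It sinks by its own weight, but fingers that pinch the grip carry it.
- thread (a point): point on the bolt's axis inside the boss where the thread begins, 42 mm above the work surface. From the start the bolt keeps its height when turned backward until, after 45 to 220 degrees (unknown), it can drop; that place is about 30 degrees wide and then a stop blocks further backward turning. Press lightly down or slacken the fingers to feel for it. Turned forward before the drop it jams.
- flask: bystander, loose: round amber flask with a white cap, 52 mm in diameter, 105 mm tall; origin at the centre of its underside, z up. About 170 to 210 mm from the bolt's axis.
- tipbox: bystander, loose: grey box of pipette tips, 85 x 120 x 56 mm; origin at the centre of its underside, z up. Its centre is about 190 to 220 mm from the bolt's axis.
- dish: bystander, loose: flat round dish with a white lid, 63 mm in diameter, 15 mm tall; origin at the centre of its underside, z up. About 190 to 240 mm from the bolt's axis.

How it is judged:
By the outcome, as a careful person would: the job done as asked, in the order asked, and still so for the second after the job is handed in, while the arm keeps its last pose, push and grip.
It also fails if it takes over 54 s, if anything falls off the work surface, if the arm or the gripper's body presses on something with over 40 N, if the wrist force passes 120 N, or if a joint passes its speed limit or range.

## Working session

There is one attempt and no reset: what is moved stays moved. The work goes in short steps, Python scripts to look and compute and a tool call to move; the robot and the scene stay as the last step left them, time stands still between calls to the robot, and variables do not carry over. Pictures are saved under pics/ and viewed, at most 10 in all, crops included, and the job is handed in when it is done.

Besides the shell and the picture viewer there is one more tool, called after ">>>" as a command line: name --pt "numbers of a row" for each row, then --argument value for the rest. servo_tool: Moves the arm, as the interface text tells. Its arguments: {"type":"object","properties":{"moves":{"type":"array","items":{"type":"array","items":{"type":"number"}}},"claw":{"type":"number"},"force":{"type":"number"}},"required":["moves"]}

```bash
mkdir -p pics
cat > h.py <<'E'
from workcell import *
import numpy as np, cv2
from scipy.spatial.transform import Rotation as R
def ray(cal,u,v):
    Rm=cv2.Rodrigues(np.array(cal["rvec"],float))[0]; t=np.array(cal["tvec"],float).ravel()
    d=Rm.T@np.array([(u-cal["cx"])/cal["fx"],(v-cal["cy"])/cal["fy"],1]); return -Rm.T@t,d
def onz(name,u,v,z):
    o,d=ray(get_calibration(name),u,v); return o+d*(z-o[2])/d[2]
def two(uv1,uv2,n1="top",n2="side"):
    o1,d1=ray(get_calibration(n1),*uv1);o2,d2=ray(get_calibration(n2),*uv2)
    s=np.linalg.lstsq(np.c_[d1,-d2],o2-o1,rcond=None)[0]
    a=o1+s[0]*d1;b=o2+s[1]*d2; return (a+b)/2,np.linalg.norm(a-b)
def proj(name,p):
    c=get_calibration(name);K=np.array([[c["fx"],0,c["cx"]],[0,c["fy"],c["cy"]],[0,0,1]],float)
    return cv2.projectPoints(np.array(p,float).reshape(-1,1,3),np.array(c["rvec"],float),np.array(c["tvec"],float),K,None)[0].reshape(-1,2)
def save(name,f):
    im=camera(name); cv2.imwrite(f,im[:,:,::-1]); return im
E
python3 - <<'E'
from h import *
for n in("top","side"): save(n,f"pics/{n}0.png"); c=get_calibration(n);o,d=ray(c,320,200);print(n,o,d,c["fx"])
print(get_obs())
E
```

```text
top [0.57080372 0.0366811  1.10793264] [ 0.04398887  0.00525193 -0.99929298] 468.9099605450987
side [ 0.35375092 -0.6132542   0.6258132 ] [ 0.33997533  0.75024552 -0.56732727] 366.74243688703353
{'time': 0.1, 'q': array([6.53744943e+01, 5.00710058e+00, 1.00382418e+01, 9.51020582e+01,
       1.59407818e-03, 8.99977754e+01]), 'qd': array([-0.09630496,  0.01545069,  0.11650134, -0.05144137,  0.03176899,
        0.02636009]), 'joint_efforts': array([ 2.07478450e-03, -5.21559799e+01,  4.65655446e+01,  1.59475312e-02,
        9.93476192e-05,  1.53847179e-05]), 'ee_pos': array([0.22907395, 0.49977204, 0.23065539]), 'tcp_rot': array([-1.79929083e+02, -1.59683043e-03,  1.55376717e+02]), 'wrist_force': array([-1.1397717 ,  0.58357553, -0.82946981]), 'torque': array([0.00617612, 0.01611222, 0.02829491]), 'grasp_force': 0.0, 'opening': 0.08571301249892287}
```

View pics/top0.png

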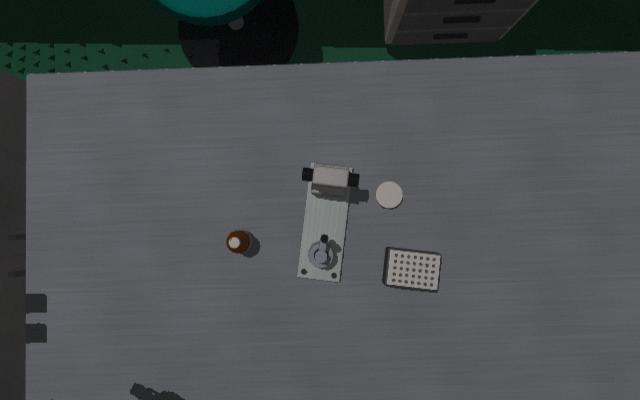

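View pics/side0.png

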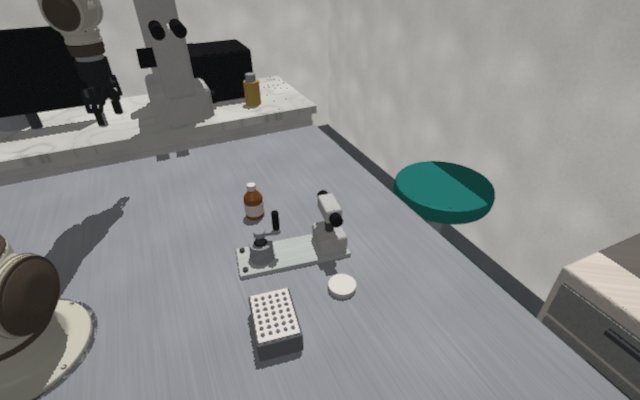

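The top view shows the crank hub near (321,255), the grip near (324,239), the flask at (238,242), the tip box at (413,269) and the dish at (389,195). The manipulator head is at (331,178). The side view shows the upright grip at (276,220). I'll enlarge both for precise pixels.

Run:
```python
from h import *
a=cv2.imread("pics/top0.png")[220:290,280:370];b=cv2.imread("pics/side0.png")[195:280,225:315]
cv2.imwrite("pics/crop0.png",np.hstack([cv2.resize(a,(400,311),interpolation=cv2.INTER_NEAREST),cv2.resize(b,(400,378),interpolation=cv2.INTER_NEAREST)[:311]]))
# dark blobs
for n,(y0,y1,x0,x1) in dict(top=(228,262,305,340),side=(205,235,262,290)).items():
    g=cv2.imread(f"pics/{n}0.png").max(2); m=np.zeros_like(g); m[y0:y1,x0:x1]=(g[y0:y1,x0:x1]<50)
    k,_,st,ce=cv2.connectedComponentsWithStats(m)
    print(n,[(s.tolist(),c.round(1).tolist()) for s,c in zip(st[1:],ce[1:]) if s[4]>8])
for nm,u,v,z in(("hub",321,255,.094),("grip",324,238,.14),("flask",234,242,.105),("dish",389,195,.015),("box",413,269,.056),("head",331,178,.15)): print(nm,onz("top",u,v,z).round(4))
```

```text
top [([321, 235, 9, 12, 51], [324.4, 238.9]), ([326, 250, 3, 9, 13], [327.0, 254.3])]
side [([272, 211, 7, 19, 106], [275.0, 220.1])]
hub [0.497  0.0433 0.094 ]
grip [0.535  0.0358 0.14  ]
flask [0.5303 0.2287 0.105 ]
dish [ 0.6259 -0.1181  0.015 ]
box [ 0.4581 -0.1593  0.056 ]
head [0.6574 0.0179 0.15  ]
```

View pics/crop0.png

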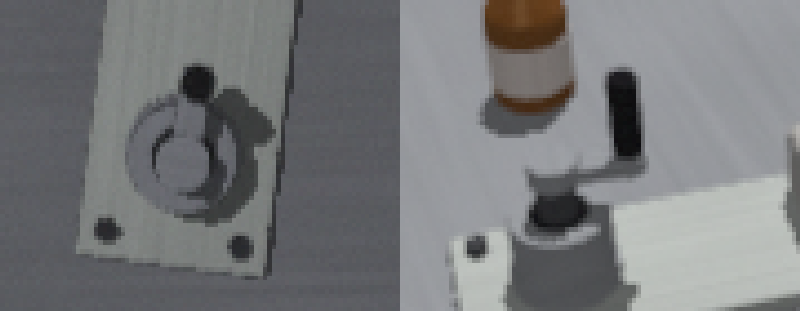

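The crop puts the grip's top at about (324.5,238.5) and the hub's top at (321.4,255.5) in the top image. I'll move above the grip and refine with the wrist camera.

Units first: shifts go in shares of 80 cm and turns go in shares of 180 degrees. So -46.4 cm / 80 = -0.58, 30.5 cm / 80 = 0.3813, -1.14 rad / 3.1416 = -0.3629.

>>> servo_tool --pt "0.3813 -0.58 0 -0.3629" --pt "0.3813 -0.58 0 -0.3629" --pt "0.3813 -0.58 0 -0.3629" --pt "0.3813 -0.58 0 -0.3629" --pt "0.3813 -0.58 0 -0.3629" --pt "0.3813 -0.58 0 -0.3629" --pt "0.3813 -0.58 0 -0.3629" --pt "0.3813 -0.58 0 -0.3629" --pt "0.3813 -0.58 0 -0.3629" --pt "0.3813 -0.58 0 -0.3629" --pt "0.3813 -0.58 0 -0.3629" --pt "0.3813 -0.58 0 -0.3629" --pt "0.3813 -0.58 0 -0.3629" --pt "0.3813 -0.58 0 -0.3629" --pt "0.3813 -0.58 0 -0.3629" --pt "0.3813 -0.58 0 -0.3629" --pt "0.3813 -0.58 0 -0.3629" --pt "0.3813 -0.58 0 -0.3629" --pt "0.3813 -0.58 0 -0.3629" --pt "0.3813 -0.58 0 -0.3629" --claw 0 --force 40

```text
time: 1.77
ee_pos: [0.5338, 0.0369, 0.2315]
tcp_rot: [180.0, -0.0, 90.1]
wrist_force: [-0.2, -0.5, -0.4]
opening: 0.0853
grasp_force: 0.0
```

```bash
cat >> h.py <<'E'
def wray(o,u,v):
    c=get_calibration("wrist");T=np.array(c["tool_from_camera"]);Rt=R.from_euler("xyz",o["tcp_rot"],degrees=True).as_matrix()
    d=Rt@T[:3,:3]@np.array([(u-c["cx"])/c["fx"],(v-c["cy"])/c["fy"],1]);return np.array(o["ee_pos"])+Rt@T[:3,3],d
def wonz(o,u,v,z):
    p,d=wray(o,u,v);return p+d*(z-p[2])/d[2]
E
python3 - <<'E'
from h import *
import json
o=get_obs();save("wrist","pics/w1.png")
json.dump({k:np.array(o[k]).tolist() for k in("ee_pos","tcp_rot")},open("o1.json","w"))
print(o["time"],o["ee_pos"],o["tcp_rot"],o["q"],o["wrist_force"])
print(wray(o,320,200))
print(two((324.4,238.9),(275,220.1)))
for nm,u,v,z in(("hub",321.4,255.5,.094),("boss",321.2,254.9,.058),("grip",324.5,238.3,.14)): print(nm,onz("top",u,v,z).round(4))
E
```

```text
1.7667 [0.53383837 0.03690521 0.23153689] [ 1.79979403e+02 -3.39108499e-03  9.01455249e+01] [3.95359454e+00 2.90528786e+00 7.91619592e+00 9.49901316e+01
 2.01567717e-03 9.38080706e+01] [-0.18462539 -0.48296391 -0.37648396]
(array([0.53302956, 0.10689131, 0.37409129]), array([-0.00101062, -0.28591777, -0.9582711 ]))
(array([0.5328619 , 0.03477431, 0.11419062]), np.float64(0.001595348174138243))
hub [0.4959 0.0425 0.094 ]
boss [0.4946 0.0431 0.058 ]
grip [0.5343 0.0348 0.14  ]
```

View pics/w1.png

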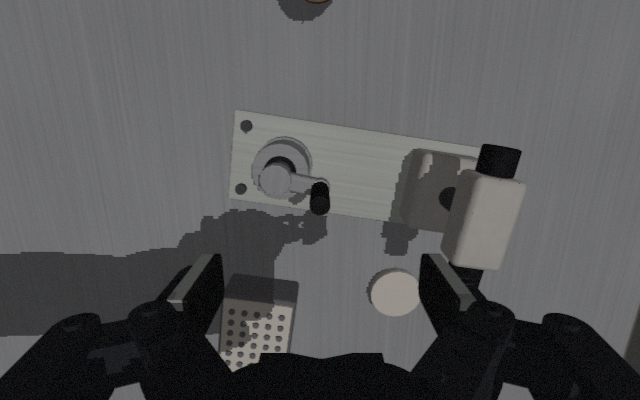

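The wrist view shows the grip at about (320,198), with its top end at (320,206). The hub's top is at (276,181) and the boss at (281,167).

Run:
```python
from h import *
import json
o=json.load(open("o1.json"))
im=cv2.imread("pics/w1.png");g=im.max(2);m=np.zeros_like(g);m[175:220,305:335]=g[175:220,305:335]<45
k,_,st,ce=cv2.connectedComponentsWithStats(m);print(st[1:],ce[1:])
h=cv2.HoughCircles(cv2.resize(im[120:220,230:330],None,fx=6,fy=6,interpolation=cv2.INTER_CUBIC)[:,:,1],cv2.HOUGH_GRADIENT,1,30,param1=80,param2=25,minRadius=60,maxRadius=220)
if h is not None:
  for a,b,r in h[0][:5]: print(a/6+230,b/6+120,r/6)
for nm,u,v,z in(("hub",275.5,181,.094),("boss",281,167,.058),("griptop",320,205,.14),("gripc",320,198,.117)): print(nm,wonz(o,u,v,z).round(4))
```

```text
[[310 182  20  33 549]] [[319.36612022 198.51001821]]
hub [0.4941 0.0404 0.094 ]
boss [0.4949 0.0458 0.058 ]
griptop [0.5328 0.0332 0.14  ]
gripc [0.5328 0.0319 0.117 ]
```

To row units: -12.5 cm / 80 = -0.1563, -0.25 cm / 80 = -0.0031.

>>> servo_tool --pt "-0.0013 -0.0031 -0.05 0" --pt "-0.0013 -0.0031 -0.1 0" --pt "-0.0013 -0.0031 -0.1375 0" --pt "-0.0013 -0.0031 -0.1563 0" --pt "-0.0013 -0.0031 -0.1563 0" --pt "-0.0013 -0.0031 -0.1563 0"

```text
time: 2.32
ee_pos: [0.5327, 0.0338, 0.1063]
tcp_rot: [-179.9, 0.0, 90.1]
wrist_force: [-0.5, -0.7, 0.7]
opening: 0.0854
grasp_force: 0.0
```

>>> servo_tool --pt "0 0 0 0" --pt "0 0 0 0" --pt "0 0 0 0" --pt "0 0 0 0" --pt "0 0 0 0" --pt "0 0 0 0" --pt "0 0 0 0" --pt "0 0 0 0" --pt "0 0 0 0" --pt "0 0 0 0" --claw 1 --force 40

```text
time: 3.15
ee_pos: [0.5332, 0.0335, 0.1065]
tcp_rot: [180.0, -0.0, 90.1]
wrist_force: [-2.0, 0.0, 4.6]
opening: 0.0151
grasp_force: 39.0
```

```bash
python3 -c "
import numpy as np
a0=-12.4
for b in range(0,361,10):
  a=np.radians(a0+b);z=np.radians(a0);print(b,round(4*(np.cos(a)-np.cos(z)),2),round(4*(np.sin(a)-np.sin(z)),2),end=' | ')"
```

```text
0 0.0 0.0 | 10 0.09 0.69 | 20 0.06 1.39 | 30 -0.09 2.07 | 40 -0.36 2.71 | 50 -0.74 3.3 | 60 -1.21 3.81 | 70 -1.76 4.24 | 80 -2.38 4.56 | 90 -3.05 4.77 | 100 -3.74 4.86 | 110 -4.44 4.82 | 120 -5.12 4.67 | 130 -5.76 4.4 | 140 -6.35 4.03 | 150 -6.86 3.56 | 160 -7.28 3.0 | 170 -7.6 2.38 | 180 -7.81 1.72 | 190 -7.9 1.03 | 200 -7.87 0.33 | 210 -7.72 -0.35 | 220 -7.45 -0.99 | 230 -7.08 -1.58 | 240 -6.6 -2.09 | 250 -6.05 -2.52 | 260 -5.43 -2.84 | 270 -4.77 -3.05 | 280 -4.07 -3.14 | 290 -3.38 -3.11 | 300 -2.7 -2.95 | 310 -2.05 -2.69 | 320 -1.47 -2.31 | 330 -0.95 -1.84 | 340 -0.53 -1.28 | 350 -0.21 -0.67 | 360 0.0 -0.0 |
```

To row units: 0.69 cm / 80 = 0.0086, 0.34 cm / 80 = 0.0043.

>>> servo_tool --pt "0.0009 0.0043 -0.0006 0" --pt "0.0015 0.0086 -0.0013 0" --pt "0.0015 0.0086 -0.0013 0" --pt "0.0015 0.0086 -0.0013 0"

```text
time: 3.48
ee_pos: [0.5342, 0.0406, 0.1062]
tcp_rot: [180.0, -0.0, 90.1]
wrist_force: [-6.1, 0.3, 10.7]
opening: 0.0149
grasp_force: 39.7
```

To row units: 2.02 cm / 80 = 0.0253, 1.38 cm / 80 = 0.0173.

>>> servo_tool --pt "-0.0001 0.0044 0 0" --pt "-0.0008 0.0088 0 0" --pt "-0.0015 0.013 0 0" --pt "-0.0026 0.0173 0 0" --pt "-0.0043 0.0213 0 0" --pt "-0.006 0.0253 0 0" --pt "-0.006 0.0253 0 0" --pt "-0.006 0.0253 0 0"

```text
time: 4.15
ee_pos: [0.5296, 0.0604, 0.1063]
tcp_rot: [179.9, 0.0, 90.1]
wrist_force: [-4.2, -0.5, 10.1]
opening: 0.015
grasp_force: 39.6
```

To row units: 1.1 cm / 80 = 0.0138, -0.85 cm / 80 = -0.0106.

>>> servo_tool --pt "-0.0023 0.0038 0 0" --pt "-0.0048 0.0074 0 0" --pt "-0.0076 0.0108 0 0" --pt "-0.0106 0.0138 0 0" --pt "-0.0106 0.0138 0 0" --pt "-0.0106 0.0138 0 0"

```text
time: 4.65
ee_pos: [0.5213, 0.0713, 0.1063]
tcp_rot: [179.9, 0.0, 90.0]
wrist_force: [-3.8, -2.1, 10.6]
opening: 0.0148
grasp_force: 39.6
```

60→80.

To row units: -1.17 cm / 80 = -0.0146, -0.86 cm / 80 = -0.0108.

>>> servo_tool --pt "-0.0034 0.0029 0 0" --pt "-0.0069 0.0054 0 0" --pt "-0.0108 0.0075 0 0" --pt "-0.0146 0.0094 0 0" --pt "-0.0146 0.0094 0 0" --pt "-0.0146 0.0094 0 0"

```text
time: 5.15
ee_pos: [0.5102, 0.0787, 0.1065]
tcp_rot: [179.8, 0.1, 90.0]
wrist_force: [-1.4, -2.9, 9.3]
opening: 0.0149
grasp_force: 39.5
```

To row units: -1.36 cm / 80 = -0.017, -1.01 cm / 80 = -0.0126.

>>> servo_tool --pt "-0.0041 0.0015 0 0" --pt "-0.0084 0.0026 0 0" --pt "-0.0126 0.0034 0 0" --pt "-0.017 0.0038 0 0" --pt "-0.017 0.0038 0 0" --pt "-0.017 0.0038 0 0"

```text
time: 5.65
ee_pos: [0.4967, 0.082, 0.1065]
tcp_rot: [179.8, 0.0, 90.0]
wrist_force: [0.3, -0.8, 10.1]
opening: 0.0149
grasp_force: 39.4
```

100→120: relative (-.70,-.04),(-1.38,-.19).

To row units: -1.38 cm / 80 = -0.0173, -0.19 cm / 80 = -0.0024.

>>> servo_tool --pt "-0.0044 0 0 0" --pt "-0.0088 -0.0005 0 0" --pt "-0.013 -0.0013 0 0" --pt "-0.0173 -0.0024 0 0" --pt "-0.0173 -0.0024 0 0" --pt "-0.0173 -0.0024 0 0"

```text
time: 6.15
ee_pos: [0.4816, 0.08, 0.1048]
tcp_rot: [-180.0, 0.0, 90.0]
wrist_force: [-0.1, -1.0, -2.6]
opening: 0.0145
grasp_force: 39.1
```

To row units: -1.23 cm / 80 = -0.0154, -0.94 cm / 80 = -0.0118.

>>> servo_tool --pt "-0.0041 -0.0015 0 0" --pt "-0.008 -0.0034 0 0" --pt "-0.0118 -0.0055 0 0" --pt "-0.0154 -0.008 0 0" --pt "-0.0154 -0.008 0 0" --pt "-0.0154 -0.008 0 0"

```text
time: 6.65
ee_pos: [0.4696, 0.0737, 0.1054]
tcp_rot: [180.0, -0.0, 90.0]
wrist_force: [2.4, -1.3, -3.1]
opening: 0.0146
grasp_force: 39.1
```

To row units: -0.7 cm / 80 = -0.0088, -0.6 cm / 80 = -0.0075.

>>> servo_tool --pt "0 0 -0.0025 0" --pt "0 0 -0.005 0" --pt "0 0 -0.0075 0" --pt "0 0 -0.0088 0" --pt "0 0 -0.0088 0" --pt "0 0 -0.0088 0"

```text
time: 7.15
ee_pos: [0.4703, 0.0742, 0.0994]
tcp_rot: [179.9, -0.1, 90.1]
wrist_force: [-0.0, 0.9, 8.8]
opening: 0.0151
grasp_force: 40.4
```

To row units: -0.05 cm / 80 = -0.0006.

>>> servo_tool --pt "0 0 -0.0006 0" --pt "0 0 -0.0006 0" --pt "0 0 -0.0006 0" --pt "0 0 -0.0006 0"

```text
time: 7.48
ee_pos: [0.4704, 0.0743, 0.0993]
tcp_rot: [179.9, -0.1, 90.1]
wrist_force: [-1.7, 1.2, 10.8]
opening: 0.0146
grasp_force: 40.7
```

```bash
python3 - <<'E'
from h import *
im=save("side","pics/side1.png");cv2.imwrite("pics/s1c.png",cv2.resize(im[185:285,215:315,::-1],(600,600),interpolation=cv2.INTER_CUBIC))
o=get_obs();print(o["ee_pos"],o["wrist_force"])
E
python3 -c "
import numpy as np
a0=-12.4+140
for b in range(0,381,10):
  a=np.radians(a0-b);z=np.radians(a0);print(b,round(4*(np.cos(a)-np.cos(z)),2),round(4*(np.sin(a)-np.sin(z)),2),round(-.8*b/360,2),end=' | ')"
```

```text
[0.47035296 0.07430478 0.09931601] [-1.17395479  2.05881581 10.29998534]
0 0.0 0.0 -0.0 | 10 0.59 0.38 -0.02 | 20 1.23 0.64 -0.04 | 30 1.91 0.8 -0.07 | 40 2.61 0.83 -0.09 | 50 3.3 0.74 -0.11 | 60 3.96 0.53 -0.13 | 70 4.58 0.21 -0.16 | 80 5.14 -0.22 -0.18 | 90 5.61 -0.73 -0.2 | 100 5.99 -1.32 -0.22 | 110 6.25 -1.96 -0.24 | 120 6.41 -2.64 -0.27 | 130 6.44 -3.34 -0.29 | 140 6.35 -4.03 -0.31 | 150 6.14 -4.69 -0.33 | 160 5.82 -5.31 -0.36 | 170 5.39 -5.87 -0.38 | 180 4.88 -6.34 -0.4 | 190 4.29 -6.71 -0.42 | 200 3.65 -6.98 -0.44 | 210 2.97 -7.13 -0.47 | 220 2.27 -7.17 -0.49 | 230 1.58 -7.08 -0.51 | 240 0.92 -6.87 -0.53 | 250 0.3 -6.55 -0.56 | 260 -0.26 -6.12 -0.58 | 270 -0.73 -5.61 -0.6 | 280 -1.1 -5.02 -0.62 | 290 -1.37 -4.38 -0.64 | 300 -1.52 -3.7 -0.67 | 310 -1.56 -3.0 -0.69 | 320 -1.47 -2.31 -0.71 | 330 -1.26 -1.64 -0.73 | 340 -0.94 -1.03 -0.76 | 350 -0.51 -0.47 -0.78 | 360 -0.0 -0.0 -0.8 | 370 0.59 0.38 -0.82 | 380 1.23 0.64 -0.84 |
```

View pics/s1c.png

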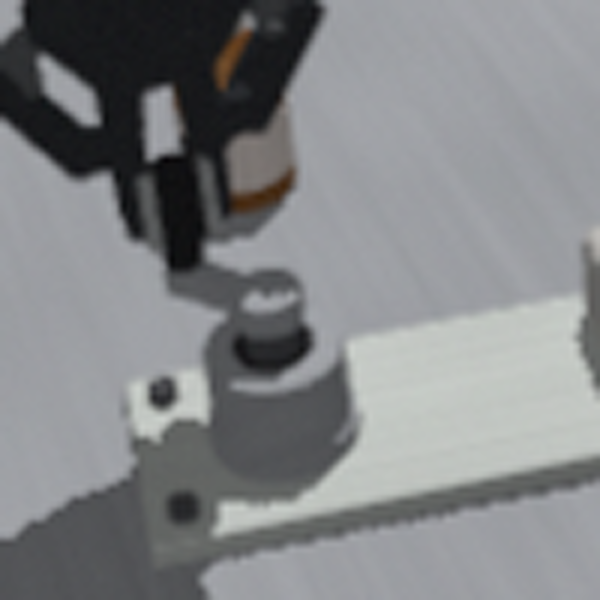

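The side view shows the grip pinched between the fingers at (180,215) in the crop. The crank has sunk about 7 mm and sits firmly on the thread. Next I turn it forward, 0→90.

To row units: 5.61 cm / 80 = 0.0701, 1.23 cm / 80 = 0.0154.

>>> servo_tool --pt "0.0036 0.0025 0.0005 0" --pt "0.0074 0.0048 0.0004 0" --pt "0.0154 0.008 0.0001 0" --pt "0.0239 0.01 -0.0003 0" --pt "0.0326 0.0104 -0.0005 0" --pt "0.0413 0.0093 -0.0008 0" --pt "0.0495 0.0066 -0.001 0" --pt "0.0573 0.0026 -0.0014 0" --pt "0.0643 -0.0028 -0.0016 0" --pt "0.0701 -0.0091 -0.0019 0" --pt "0.0701 -0.0091 -0.0019 0" --pt "0.0701 -0.0091 -0.0019 0"

```text
time: 8.53
ee_pos: [0.5261, 0.066, 0.0973]
tcp_rot: [180.0, 0.0, 90.0]
wrist_force: [-1.8, -2.8, 7.7]
opening: 0.0145
grasp_force: 40.5
```

To row units: -5.61 cm / 80 = -0.0701, -5.14 cm / 80 = -0.0643.

>>> servo_tool --pt "0.0025 -0.0036 -0.0001 0" --pt "0.0048 -0.0074 -0.0003 0" --pt "0.008 -0.0154 -0.0005 0" --pt "0.01 -0.0239 -0.0009 0" --pt "0.0104 -0.0326 -0.0011 0" --pt "0.0093 -0.0413 -0.0014 0" --pt "0.0066 -0.0495 -0.0016 0" --pt "0.0026 -0.0573 -0.002 0" --pt "-0.0028 -0.0643 -0.0023 0" --pt "-0.0091 -0.0701 -0.0025 0" --pt "-0.0091 -0.0701 -0.0025 0" --pt "-0.0091 -0.0701 -0.0025 0"

```text
time: 9.53
ee_pos: [0.5186, 0.0103, 0.0953]
tcp_rot: [179.9, -0.0, 90.0]
wrist_force: [-1.0, -1.0, 7.6]
opening: 0.0149
grasp_force: 40.4
```

>>> servo_tool --pt "-0.0036 -0.0025 -0.0001 0" --pt "-0.0074 -0.0048 -0.0003 0" --pt "-0.0154 -0.008 -0.0005 0" --pt "-0.0239 -0.01 -0.0009 0" --pt "-0.0326 -0.0104 -0.0011 0" --pt "-0.0413 -0.0093 -0.0014 0" --pt "-0.0495 -0.0066 -0.0016 0" --pt "-0.0573 -0.0026 -0.002 0" --pt "-0.0643 0.0028 -0.0023 0" --pt "-0.0701 0.0091 -0.0025 0" --pt "-0.0701 0.0091 -0.0025 0" --pt "-0.0701 0.0091 -0.0025 0"

```text
time: 10.53
ee_pos: [0.4621, 0.0176, 0.0934]
tcp_rot: [180.0, 0.0, 90.1]
wrist_force: [-3.2, -2.6, 9.1]
opening: 0.0148
grasp_force: 40.7
```

To row units: 5.61 cm / 80 = 0.0701, 5.14 cm / 80 = 0.0643.

>>> servo_tool --pt "-0.0025 0.0036 -0.0001 0" --pt "-0.0048 0.0074 -0.0003 0" --pt "-0.008 0.0154 -0.0005 0" --pt "-0.01 0.0239 -0.0009 0" --pt "-0.0104 0.0326 -0.0011 0" --pt "-0.0093 0.0413 -0.0014 0" --pt "-0.0066 0.0495 -0.0016 0" --pt "-0.0026 0.0573 -0.002 0" --pt "0.0028 0.0643 -0.0023 0" --pt "0.0091 0.0701 -0.0025 0" --pt "0.0091 0.0701 -0.0025 0" --pt "0.0091 0.0701 -0.0025 0" --pt "0.0091 0.0701 -0.0025 0"

```text
time: 11.62
ee_pos: [0.4704, 0.0744, 0.0913]
tcp_rot: [179.9, -0.1, 90.1]
wrist_force: [0.0, 2.2, 7.9]
opening: 0.015
grasp_force: 40.4
```

To row units: 0.59 cm / 80 = 0.0074, 0.38 cm / 80 = 0.0048.

>>> servo_tool --pt "0.0036 0.0025 -0.0001 0" --pt "0.0074 0.0048 -0.0003 0" --pt "0.0074 0.0048 0.0001 0" --pt "0.0074 0.0048 0.0001 0" --pt "0.0074 0.0048 0.0001 0" --pt "0.0074 0.0048 0.0001 0" --pt "0.0074 0.0048 0.0001 0" --pt "0.0074 0.0048 0.0001 0"

```text
time: 12.28
ee_pos: [0.4761, 0.0778, 0.0912]
tcp_rot: [179.9, -0.0, 90.1]
wrist_force: [-0.0, 0.6, 5.9]
opening: 0.0149
grasp_force: 40.2
```

Run:
```python
from h import *
a=save("side","pics/side2.png")[185:285,215:315,::-1];b=save("top","pics/top2.png")[140:300,220:450,::-1]
cv2.imwrite("pics/end.png",np.hstack([cv2.resize(a,(340,340)),cv2.resize(b,(450,313)) .copy() if 0 else cv2.copyMakeBorder(cv2.resize(b,(450,313)),0,27,0,0,0)]))
o=get_obs();print(o["time"],o["ee_pos"],o["wrist_force"],o["qd"].round(2),o["grasp_force"])
```

```text
12.3833 [0.4761502  0.07781731 0.09122466] [0.16623509 1.15354543 5.42355846] [ 0.01 -0.03  0.04  0.    0.01 -0.05] 40.20102024078369
```

View pics/end.png

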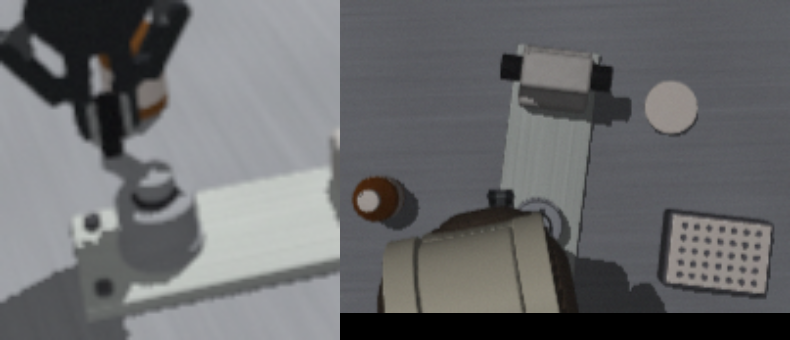

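The grip is still pinched at (110,120) in the side crop and the hub has sunk close to the boss. The flask, tip box and dish stand where they were, so I'll hand it in.

```bash
python3 -c "
from workcell import *
print(job_done())"
```

```text
the job is handed in; nothing more can be done
None
```

I turned the bolt back about 140° until it dropped about 7 mm into the thread, then forward about 370° down to roughly 15 mm. I handed the job in at about 12.4 s with the grip still pinched; the flask, tip box and dish stand where they were, and no verdict was shown.

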